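# Press the orange desiccant capsule home with the blue pusher

### The arm

A 6-joint arm with a two-finger parallel gripper is mounted at the origin on a cart in front of the work surface, level with it; the furniture and walls round the work are solid. World frame = base frame: x ahead of the robot, y to its left, z up, the work surface at z = 0. Lengths are in m, angles in rad, forces in N, time in s.
With the tool pointing down it reaches from about 0.425 to 0.95 m from the base axis. Payload 3.5 kg.
Tool frame: the origin (TCP) lies on the centre line of the jaws, within the pads' length; the fingertips stand 14 mm ahead of it and the grasp point (between the pads) lies 5 mm behind it (ctrl.finger_overhang is the distance from the TCP to the fingertips, in m); z points along the fingers, y is the line along which they close (so a half turn about z gives the same grasp; the last joint's range is limited). The gripper opens to 85 mm and grips with 20 to 120 N. Pads are 22 mm wide; open, the fingers measure 114 mm over their backs; the gripper's body (76 mm by 85 mm) begins 54 mm behind the grasp point. The pads swing forward as they close: fully open they stand 13 mm farther back than shut.
Start: joints at [0.997, 0.286, 1.577, -0, 1.279, -0.15], TCP at [0.278, 0.615, 0.206] pointing down, gripper open.
Joint ranges: [-2.77, 2.77], [-0.9, 2.22], [0.21, 2.48], [-1.53, 4.67], [0.24, 2.81], [-2.84, 2.84]. Speed limits (rad/s): [2.79, 2.79, 3.14, 3.14, 3.14, 3.14].

### API

Orientations are given as a unit quaternion [x, y, z, w].
In Python, from plant import ctrl gives the robot as it stands.
- The arm moves only by the tool send_rows, never from a script. Its argument "moves" is text: rows parted by semicolons, each of 7 numbers parted by spaces: the turn, a rotation vector about the tool's x, y, z in units of 360 degrees (1.0 is 360 degrees), then the shift along the tool's x, y, z in units of 20 cm (1.0 is 20 cm), then the gripper's target within -1 to 1 (fully open at 1, half-way at 0, shut at -1). A call has 1 to 12 rows; each row is the pose to reach, as a shift and turn from the pose commanded when the call began, along the tool's axes at that moment, turning the shorter way round; what a row does not reach only later rows make up. A row lasts 1/8 s, in which the tool goes at most 62.5 mm and 10.7 degrees, less where a joint would pass 70% of its speed; a pose out of reach is approached as far as the arm can. A call with a number of a shift or a turn outside -1 to 1 is refused whole. A call with a gripper value outside its range is refused whole. The fingers move at their own pace and stop on an object; "newtons" is the grip in N (left out, the last holds). Time passes only in rows, so rows that repeat a pose let the fingers close. It gives the time, the measured TCP pose, the force, the opening and the grip force at its end, in the units of the state.
- ctrl.get_state(): the state, without advancing time (a new reading comes with each control period).
- ctrl.read_camera(name): name is "scene" or "top"; returns a dict with "image" (384x512x3 uint8, red, green, blue), "fovy" (degrees; the focal length in pixels is half the picture's height over the tangent of half this angle, whatever the lens; pixels are square), "cx", "cy" (the principal point, pixels), "extrinsics" (4x4, takes a point from camera to world coordinates). Camera axes: x right, y up, looking along -z (the intrinsics and any distortion apply to the point x, -y, -z); pixel columns grow to the right and rows downward; lengths in m; the calibration is good to about 2 mm. A picture is of the moment at which its call begins. There is no depth.
- ctrl.sign_off(): hands the job in; it is judged then, once.
The state is a dict: "time": time; "qpos": joint angles; "dq": joint speeds; "joint_efforts": joint torques, N m; "eef_pos": TCP position; "tcp_rot": TCP orientation; "contact_force": force on the tool from outside, world axes, zero at the start; "wrist_torque": the same for the moment, N m; "opening": opening from 0.0 (shut) to 1.0 (fully open); "finger_force": force on a finger pad.
Only numpy, scipy, OpenCV 4.12 (cv2) and the standard library are available. Lean on these libraries where they do the work, as an engineer would, in place of code of your own. Each camera call takes 0.05 s, during which the arm holds its last target. There are 200 camera calls.

### The job

The orange desiccant capsule is standing proud of its white holder. Take the blue-handled pusher and with it press the capsule straight down until it snaps fully home in the recess, without the gripper itself touching the holder or the capsule; then stand the pusher upright on the black worktop again and let go.

Things in the scene. Friction and masses are not known exactly. Their poses are not given: they have to be found in the camera images.
- pusher_mid (a point): the pusher, loose, standing on the worktop: a round aluminium foot 38 mm in diameter and 16 mm high below a round blue handle 30 mm in diameter; 84 mm high overall, about 180 g. The point is on its axis, half-way up: 42 mm above the flat underside of the foot and on the handle (which reaches from 26 mm below to 42 mm above it). Its z axis points up along the handle. A similar tool with a yellow handle and a foot 78 mm across is too broad for the recess and is not used.
- holder: the holder of the orange capsule: a white block 100 x 100 x 34 mm, fixed to the worktop, with a round recess 61 mm in diameter in the middle of its top. Origin at the centre of its underside, on the worktop; z up, x and y along its sides. A second, equal holder, whose green capsule already sits home, is not part of the job.
- capsule_top (a point): centre of the flat top face of the orange capsule, a disc 58 mm in diameter and 12 mm thick that moves only straight up and down in the recess, over the middle of the holder. At the start this face stands 4 mm above the top of the block; fully home it lies 8 mm below it. Nothing stands above it.
- capsule (a joint): how far the orange capsule has been pressed in, m: 0 standing proud (start), 0.012 fully home, against a stop. It resists with up to about 7 N, most at about 0.002, and springs back if let go in the first half of its travel; past the middle (0.006) a sprung latch snaps it down and it stays.
There are look-alikes about, which are no part of the job. Of the things like the part that bears pusher_mid, leave any that is pink or red; of the rest the smaller one is meant.

How it is judged:
By the outcome, as a careful person would: the job done as asked, in the order asked, and still so for the second after the job is handed in, with the robot touching nothing.
It also fails if it takes over 48 s, if anything falls off the work surface, if the arm or the gripper's body presses on something with over 40 N, if the wrist force passes 120 N, or if a joint passes its speed limit or range.

## Working session

There is one attempt and no reset: what is moved stays moved. The work goes in short steps, Python scripts to look and compute and a tool call to move; the robot and the scene stay as the last step left them, time stands still between calls to the robot, and variables do not carry over. Pictures are saved under pics/ and viewed, at most 10 in all, crops included, and the job is handed in when it is done.

Besides the shell and the picture viewer there is one more tool, called after "Request:" as name(argument=value, ...), one argument or row to a line, values as JSON. send_rows: Moves the arm, as the interface text tells. Its arguments: {"type":"object","properties":{"moves":{"type":"string"},"newtons":{"type":"number"}},"required":["moves"]}

```bash
mkdir -p pics; ls; python3 - <<'E'
from plant import ctrl
import cv2
for n in("scene","top"):
    c=ctrl.read_camera(n); cv2.imwrite(f"pics/{n}0.png",c["image"][...,::-1]); print(n,{k:v for k,v in c.items() if k!="image"})
print(ctrl.get_state(), ctrl.finger_overhang)
E
```

```text
pics
scene {'fovy': 45.64249238425397, 'cx': 249.21355964622904, 'cy': 198.57277001921852, 'extrinsics': array([[ 0.72738184,  0.47908238, -0.4913204 , -0.23467265],
       [-0.68597797,  0.52713681, -0.50155858, -0.70225597],
       [ 0.01870519,  0.70185957,  0.7120697 ,  1.04096724],
       [ 0.        ,  0.        ,  0.        ,  1.        ]])}
top {'fovy': 54.03048877655, 'cx': 257.875887792751, 'cy': 188.26823010991632, 'extrinsics': array([[ 0.01368829,  0.9894384 , -0.1443062 ,  0.32161969],
       [-0.99989901,  0.01409626,  0.001805  , -0.03065896],
       [ 0.00382012,  0.14426692,  0.98953144,  1.10945477],
       [ 0.        ,  0.        ,  0.        ,  1.        ]])}
{'time': 0.1, 'qpos': array([ 9.97013902e-01,  2.87088820e-01,  1.57802768e+00, -6.77210526e-06,
        1.27863975e+00, -1.49979795e-01]), 'dq': array([-0.00082634, -0.00085851, -0.00348091, -0.00231019,  0.00180983,
        0.00120665]), 'joint_efforts': array([-3.90952209e-05, -4.07301950e+01, -2.93698579e+01, -1.69166751e-04,
        3.43052852e-03,  3.43386951e-06]), 'eef_pos': array([0.2771823 , 0.61474408, 0.20497933]), 'tcp_rot': array([ 2.10317987e-01,  9.77632433e-01, -1.01288088e-03, -3.79962087e-04]), 'contact_force': array([-0.39173292,  0.17056296, -0.0174148 ]), 'wrist_torque': array([0.0142747 , 0.01030664, 0.03630367]), 'finger_force': 0.0, 'opening': 1.0020277919472502} 0.014
```

View pics/scene0.png

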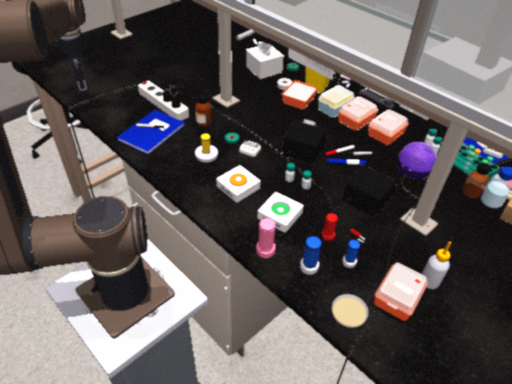

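View pics/top0.png

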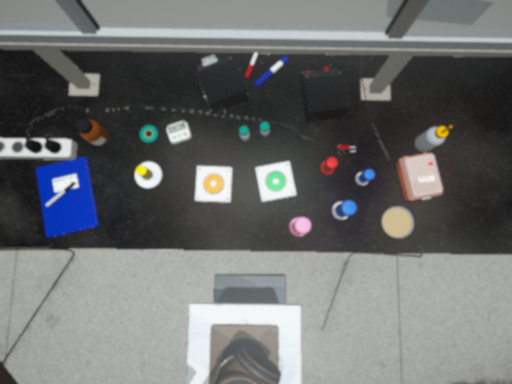

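Blue-handled candidates: the large one at scene (312,255) / top (345,209), and the small one at scene (351,253) / top (367,176). The pink one (266,238) and red one (330,228) are excluded. The small blue one is the one meant. The orange capsule's holder is at scene (238,182) / top (213,184).

```bash
cat > h.py <<'E'
from plant import ctrl
import cv2, numpy as np
def ray(c,u,v):
    f=192/np.tan(np.radians(c["fovy"]/2)); E=c["extrinsics"]
    return E[:3,3], E[:3,:3]@np.array([(u-c["cx"])/f,-(v-c["cy"])/f,-1.])
def onz(c,u,v,z):
    o,d=ray(c,u,v); return o+d*(z-o[2])/d[2]
def pix(c,p):
    f=192/np.tan(np.radians(c["fovy"]/2)); E=c["extrinsics"]; q=E[:3,:3].T@(np.array(p)-E[:3,3])
    return c["cx"]+f*q[0]/-q[2], c["cy"]-f*q[1]/-q[2]
def tri(c1,p1,c2,p2):
    o,d=ray(c1,*p1);O,D=ray(c2,*p2)
    A=np.stack([d,-D],1); s=np.linalg.lstsq(A,O-o,rcond=None)[0]
    a,b=o+s[0]*d,O+s[1]*D; return (a+b)/2,np.linalg.norm(a-b)
def blobs(im,lo,hi,amin=20):
    m=cv2.inRange(cv2.cvtColor(im,cv2.COLOR_RGB2HSV),lo,hi)
    n,l,s,ce=cv2.connectedComponentsWithStats(m)
    return [(s[i].tolist(),ce[i].round(1).tolist()) for i in range(1,n) if s[i][4]>=amin]
E
python3 - <<'E'
from h import *
C={n:ctrl.read_camera(n) for n in("scene","top")}
for n,c in C.items():
    print(n,"blue",blobs(c["image"],(100,130,60),(125,255,255),40)); print("orange",blobs(c["image"],(10,120,120),(24,255,255),40)); print("white",[b for b in blobs(c["image"],(0,0,185),(180,50,255),150) if b[0][4]<1500])
im=C["scene"]["image"][205:295,270:390]; t=C["top"]["image"][140:230,300:420]
cv2.imwrite("pics/crop1.png",cv2.resize(np.vstack([im,t])[...,::-1],None,fx=3.3,fy=3.3,interpolation=cv2.INTER_CUBIC))
E
```

```text
scene blue [([116, 109, 69, 43, 1235], [149.3, 130.6]), ([463, 138, 28, 21, 150], [475.1, 146.2]), ([492, 155, 17, 9, 74], [499.1, 158.9]), ([327, 158, 19, 6, 103], [336.2, 160.5]), ([499, 166, 13, 14, 156], [505.7, 172.3]), ([303, 235, 19, 32, 448], [311.8, 250.3]), ([345, 239, 16, 23, 246], [352.3, 249.6])]
orange [([305, 67, 25, 26, 358], [316.0, 79.8]), ([201, 133, 10, 20, 110], [205.5, 143.8]), ([471, 172, 16, 11, 109], [478.3, 177.0]), ([230, 174, 17, 12, 131], [237.9, 179.7]), ([436, 241, 16, 21, 143], [443.8, 253.2])]
white [([214, 0, 298, 142, 600], [372.8, 74.9]), ([425, 38, 87, 42, 1497], [464.1, 57.3]), ([247, 46, 36, 16, 329], [264.2, 53.6]), ([139, 81, 49, 33, 352], [161.4, 97.4]), ([285, 83, 30, 18, 333], [299.6, 91.1]), ([319, 85, 59, 32, 737], [348.6, 100.5]), ([372, 110, 35, 21, 417], [389.5, 119.7]), ([76, 129, 36, 36, 672], [91.0, 145.8]), ([240, 141, 20, 15, 182], [249.3, 147.9]), ([195, 146, 23, 14, 204], [206.2, 153.1]), ([89, 158, 33, 22, 264], [105.1, 168.1]), ([217, 165, 43, 31, 556], [237.9, 180.2]), ([95, 172, 42, 35, 518], [117.4, 189.3]), ([488, 175, 24,
[... 197 characters left out ...]
]), ([340, 362, 34, 22, 402], [353.5, 375.9])]
top blue [([254, 70, 18, 17, 137], [262.6, 78.2]), ([35, 156, 65, 83, 3491], [66.9, 198.7]), ([360, 168, 16, 13, 154], [368.0, 174.3]), ([337, 199, 21, 17, 253], [347.5, 207.5])]
orange [([436, 126, 13, 12, 89], [442.3, 131.6]), ([205, 175, 18, 18, 192], [213.1, 183.3])]
white [([0, 31, 82, 4, 262], [40.8, 32.4]), ([402, 37, 110, 5, 341], [456.0, 38.9]), ([167, 122, 23, 21, 283], [178.2, 132.7]), ([0, 138, 71, 19, 621], [35.6, 148.9]), ([405, 154, 37, 45, 1160], [422.6, 175.5]), ([256, 161, 40, 40, 931], [275.3, 180.8]), ([135, 162, 27, 26, 388], [149.5, 175.4]), ([195, 166, 37, 36, 929], [213.2, 183.6]), ([46, 174, 33, 32, 352], [62.8, 184.7])]
```

View pics/crop1.png

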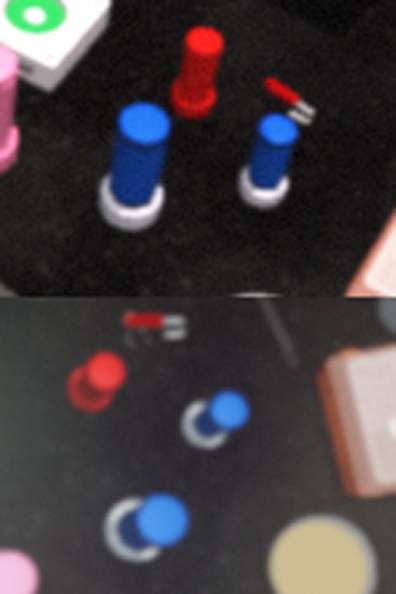

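The enlarged crop confirms the small blue pusher at scene (353.9,244.1) and top (369.4,174.5), measured at the handle's top face. Its larger blue twin stands nearer the robot and the red one stands to its left. Triangulating next.

```bash
python3 - <<'E'
from h import *
s,t=(ctrl.read_camera(n) for n in("scene","top"))
print("top",tri(s,(353.9,244.1),t,(369.4,174.5)),"onz",onz(s,353.9,244.1,.084),onz(t,369.4,174.5,.084))
print("foot",onz(t,362.4,178.5,.014),onz(s,350,261.4,.012))
print("big",tri(s,(270+144/3.3,205+123/3.3),t,(300+162/3.3,140+(519-297)/3.3)))
print("red",tri(s,(270+204/3.3,205+42/3.3),t,(300+106/3.3,140+(370-297)/3.3)))
# capsule: orange + pale centre
print("caps",tri(s,(237.9,179.7),t,(213.1,183.3)),onz(s,237.9,179.7,.038),onz(t,213.1,183.3,.038))
# holder top-face outlines, corners
for c,b in((s,(205,155,270,207)),(t,(185,156,243,212))):
    x0,y0,x1,y1=b; im=cv2.resize(c["image"][y0:y1,x0:x1],None,fx=4,fy=4,interpolation=cv2.INTER_CUBIC)
    m=(im.max(2)>150).astype(np.uint8)
    k=max(cv2.findContours(m,cv2.RETR_EXTERNAL,cv2.CHAIN_APPROX_NONE)[0],key=cv2.contourArea)
    r=cv2.approxPolyDP(cv2.convexHull(k),9,True)[:,0]/4+(x0-.375,y0-.375)
    P=np.array([onz(c,*p,.034)[:2] for p in r]); print(P.round(4).tolist(),P.mean(0))
E
```

```text
top (array([ 0.51553043, -0.34234343,  0.08303272]), np.float64(0.0032390985412824396)) onz [ 0.51633136 -0.3435238   0.084     ] [ 0.51410081 -0.3408791   0.084     ]
foot [ 0.51493049 -0.34100568  0.014     ] [ 0.51478469 -0.34743017  0.012     ]
big (array([ 0.4207045 , -0.27712614,  0.11052839]), np.float64(0.002897567086070119))
red (array([ 0.54915479, -0.23945261,  0.08023813]), np.float64(0.0018080965850862626))
caps (array([0.49246575, 0.09645723, 0.03166302]), np.float64(0.002523348447586257)) [0.48889999 0.09068134 0.038     ] [0.49049262 0.09650867 0.038     ]
[[0.5455, 0.143], [0.5406, 0.0422], [0.5118, 0.0229], [0.4236, 0.0282], [0.4294, 0.1178], [0.4446, 0.1467]] [0.48257235 0.08346011]
[[0.544, 0.1451], [0.5388, 0.0446], [0.4386, 0.0479], [0.4429, 0.1493]] [0.49106099 0.09671746]
```

Request:
send_rows(
  moves="0 0 0.03 -0.24 -0.14 0 1;0 0 0.06 -0.5 -0.28 0 1;0 0 0.085 -0.75 -0.42 0 1;0 0 0.11 -0.96 -0.55 0 1;0 0 0.13 -0.96 -0.55 0 1;0 0 0.13 -0.96 -0.55 0 1",
  newtons=60,
)

```text
time: 1.05
eef_pos: [0.4077, 0.4356, 0.2063]
tcp_rot: [0.581, 0.814, 0.0, -0.0]
contact_force: [0.7, 0.2, -0.0]
opening: 0.996
finger_force: 0.0
```

Request:
send_rows(
  moves="0 0 0 -0.3 0 0 1;0 0 0 -0.6 0 0 1;0 0 0 -0.9 0 0 1;0 0 0 -0.99 0.04 0 1",
)

```text
time: 1.55
eef_pos: [0.4796, 0.2495, 0.2064]
tcp_rot: [0.581, 0.814, 0.0, 0.0]
contact_force: [0.7, 1.0, 0.1]
opening: 0.996
finger_force: 0.0
```

```bash
cat >> h.py <<'E'
from scipy.spatial.transform import Rotation as R
def plan(target,yaw=19):
    s=ctrl.get_state(); r=R.from_quat(s["tcp_rot"]); y=np.radians(yaw)
    G=R.from_matrix(np.array([[-np.sin(y),np.cos(y),0],[np.cos(y),np.sin(y),0],[0,0,-1]]))
    G=R.from_matrix(G.as_matrix()) 
    # columns: x=(-s,c,0), y=(c,s,0), z=(0,0,-1)
    print("t",s["time"],"pos",s["eef_pos"].round(4),"F",s["contact_force"].round(1),"open",s["opening"],"ff",s["finger_force"])
    print("turn",((r.inv()*G).as_rotvec()/(2*np.pi)).round(4),"shift",(r.inv().apply(np.array(target)-s["eef_pos"])/.2).round(3))
E
python3 -c "
from h import *
plan((.515,-.342,.205))"
```

```text
t 1.55 pos [0.4796 0.2495 0.2064] F [0.7 1.  0.1] open 0.996409327200442 ff 0.0
turn [ 0.      0.     -0.0002] shift [-2.855 -0.792  0.007]
```

Request:
send_rows(
  moves="0 0 0 -0.3 -0.08 0 1;0 0 0 -0.6 -0.16 0 1;0 0 0 -0.9 -0.25 0 1;0 0 0 -0.95 -0.26 0 1",
)

```text
time: 2.05
eef_pos: [0.492, 0.0527, 0.2064]
tcp_rot: [0.582, 0.813, 0.0, 0.0]
contact_force: [-1.3, 1.1, -0.5]
opening: 1.001
finger_force: 0.0
```

Request:
send_rows(
  moves="0 0 0 -0.3 -0.08 0 1;0 0 0 -0.6 -0.16 0 1;0 0 0 -0.9 -0.25 0 1;0 0 0 -0.95 -0.26 0 1",
)

```text
time: 2.55
eef_pos: [0.5047, -0.1436, 0.2063]
tcp_rot: [0.582, 0.813, 0.0, 0.0]
contact_force: [-0.2, 0.5, -0.2]
opening: 1.003
finger_force: 0.0
```

Request:
send_rows(
  moves="0 0 0 -0.3 -0.08 0 1;0 0 0 -0.6 -0.16 0 1;0 0 0 -0.8 -0.22 0 1;0 0 0 -0.95 -0.27 0 1;0 0 0 -0.95 -0.27 0 1",
)

```text
time: 3.18
eef_pos: [0.5155, -0.3389, 0.2057]
tcp_rot: [0.581, 0.814, 0.0, -0.0]
contact_force: [-0.3, 0.3, 0.4]
opening: 0.998
finger_force: 0.0
```

```bash
python3 -c "
from h import *
plan((.515,-.342,.053))
a=ctrl.read_camera('scene')['image'][150:330,230:450]; b=ctrl.read_camera('top')['image'][110:250,290:450]
cv2.imwrite('pics/c2.png',np.hstack([cv2.resize(a,(440,360)),cv2.resize(b,(320,360))])[...,::-1])"
```

```text
t 3.175 pos [ 0.5155 -0.3389  0.2057] F [-0.3  0.3  0.4] open 0.9979720403401527 ff 0.0
turn [ 0.0001 -0.0002 -0.0001] shift [-0.015 -0.008  0.764]
```

View pics/c2.png

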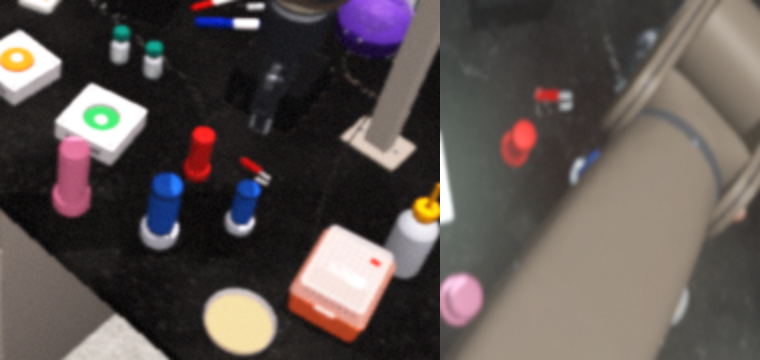

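The gripper (crop ~(265,110)) is above the small pusher, and the scene is undisturbed. I'll descend and grip.

Request:
send_rows(
  moves="0 0 0 -0.015 -0.008 0.25 1;0 0 0 -0.015 -0.008 0.5 1;0 0 0 -0.015 -0.008 0.7 1;0 0 0 -0.015 -0.008 0.76 1;0 0 0 -0.015 -0.008 0.76 1",
)

```text
time: 3.9
eef_pos: [0.5144, -0.3412, 0.0544]
tcp_rot: [0.581, 0.814, 0.0, -0.0]
contact_force: [-0.0, 0.2, 0.7]
opening: 1.001
finger_force: 0.0
```

```bash
python3 -c "
from h import *
plan((.515,-.342,.053))
a=ctrl.read_camera('scene')['image'][190:300,280:420]
cv2.imwrite('pics/c3.png',cv2.resize(a,(700,550),interpolation=cv2.INTER_CUBIC)[...,::-1])"
```

```text
t 3.9 pos [ 0.5144 -0.3412  0.0544] F [-0.   0.2  0.7] open 1.0006992989562347 ff 0.0
turn [-0.     -0.0001  0.    ] shift [-0.005  0.002  0.007]
```

View pics/c3.png

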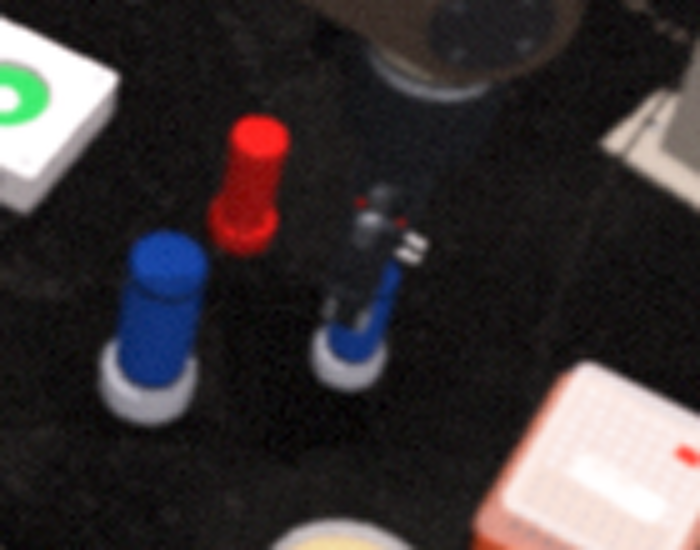

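The near finger (crop ~(350,270)) stands in front of the small pusher's handle, so the pusher is between the jaws. I'll close.

Request:
send_rows(
  moves="0 0 0 0 0 0 -0.2;0 0 0 0 0 0 -0.6;0 0 0 0 0 0 -1;0 0 0 0 0 0 -1;0 0 0 0 0 0 -1;0 0 0 0 0 0 -1;0 0 0 0 0 0 -1;0 0 0 0 0 0 -1",
  newtons=70,
)

```text
time: 4.95
eef_pos: [0.5148, -0.3432, 0.0556]
tcp_rot: [0.581, 0.814, -0.0, 0.001]
contact_force: [0.6, 0.4, 6.7]
opening: 0.293
finger_force: 68.6
```

Request:
send_rows(
  moves="0 0 0 0 0 -0.1 -1;0 0 0 0 0 -0.3 -1;0 0 0 0 0 -0.5 -1;0 0 0 0 0 -0.6 -1;0 0 0 0 0 -0.6 -1;0 0 0 0 0 -0.6 -1",
)

```text
time: 5.7
eef_pos: [0.5128, -0.3415, 0.1719]
tcp_rot: [0.581, 0.814, 0.0, -0.002]
contact_force: [-0.5, 0.0, -2.4]
opening: 0.288
finger_force: 69.0
```

```bash
python3 -c "
from h import *
plan((.491,.096,.18))
a=ctrl.read_camera('scene')['image'][150:300,260:460]
cv2.imwrite('pics/c4.png',cv2.resize(a,(800,600),interpolation=cv2.INTER_CUBIC)[...,::-1])"
```

```text
t 5.7 pos [ 0.5128 -0.3415  0.1719] F [-0.5  0.  -2.4] open 0.2882655285828061 ff 68.99351835250854
turn [-0.0003 -0.0006 -0.0002] shift [ 2.105  0.606 -0.034]
```

View pics/c4.png

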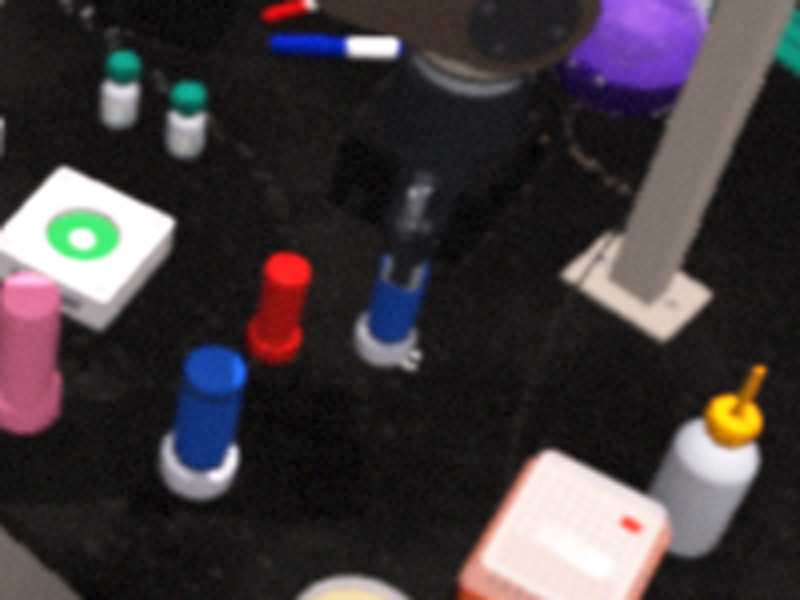

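The pusher is lifted and hangs upright in the jaws, with its foot at crop (388,338). Carrying it over to the holder.

Request:
send_rows(
  moves="0 0 0 0.15 0.04 -0.03 -1;0 0 0 0.4 0.12 -0.03 -1;0 0 0 0.6 0.17 -0.03 -1;0 0 0 0.7 0.2 -0.03 -1",
)

```text
time: 6.25
eef_pos: [0.5052, -0.1947, 0.1782]
tcp_rot: [0.581, 0.814, -0.0, -0.002]
contact_force: [0.3, -0.2, -1.7]
opening: 0.295
finger_force: 69.0
```

Request:
send_rows(
  moves="0 0 0 0.2 0.06 0 -1;0 0 0 0.4 0.12 0 -1;0 0 0 0.6 0.17 0 -1;0 0 0 0.7 0.2 0 -1",
)

```text
time: 6.75
eef_pos: [0.4982, -0.0502, 0.1792]
tcp_rot: [0.581, 0.814, -0.0, -0.001]
contact_force: [0.6, -1.1, -2.6]
opening: 0.293
finger_force: 69.0
```

Request:
send_rows(
  moves="0 0 0 0.2 0.06 0 -1;0 0 0 0.4 0.12 0 -1;0 0 0 0.6 0.17 0 -1;0 0 0 0.7 0.2 0 -1;0 0 0 0.7 0.2 0 -1;0 0 0 0.7 0.2 0 -1",
)

```text
time: 7.5
eef_pos: [0.4913, 0.093, 0.1797]
tcp_rot: [0.581, 0.814, -0.001, -0.0]
contact_force: [0.6, -0.9, -1.9]
opening: 0.288
finger_force: 69.0
```

```bash
python3 -c "
from h import *
plan((.491,.096,.115))
s=ctrl.read_camera('scene');t=ctrl.read_camera('top')
print(pix(s,(.491,.0965,.038)),pix(t,(.491,.0965,.038)))
a=s['image'][110:210,180:300]; b=t['image'][140:240,165:265]
cv2.imwrite('pics/c5.png',np.hstack([cv2.resize(a,(420,350),interpolation=cv2.INTER_CUBIC),cv2.resize(b,(350,350),interpolation=cv2.INTER_CUBIC)])[...,::-1])"
```

```text
t 7.5 pos [0.4913 0.093  0.1797] F [ 0.6 -0.9 -1.9] open 0.2880335017483439 ff 69.03590083122253
turn [-0.0002  0.0001 -0.0003] shift [0.014 0.004 0.323]
(np.float64(237.16627733784966), np.float64(178.48750181533688)) (np.float64(213.1084473816303), np.float64(183.12605254053094))
```

View pics/c5.png

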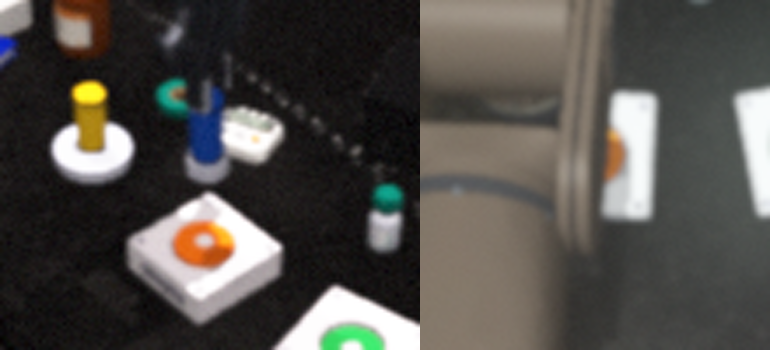

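The pusher hangs over the capsule: in the scene crop, foot at (208,172) and capsule at (204,243). I'll go to just above it and check the alignment.

Request:
send_rows(
  moves="0 0 0 0.01 0.005 0.15 -1;0 0 0 0.01 0.005 0.28 -1;0 0 0 0.01 0.005 0.34 -1;0 0 0 0.01 0.005 0.34 -1;0 0 0 0.01 0.005 0.34 -1",
)

```text
time: 8.22
eef_pos: [0.4926, 0.0958, 0.1135]
tcp_rot: [0.581, 0.814, 0.001, 0.001]
contact_force: [-0.3, 0.6, -2.4]
opening: 0.293
finger_force: 69.1
```

```bash
python3 -c "
from h import *
plan((.491,.096,.082))
s=ctrl.read_camera('scene')
for z in(.056,.072): print(pix(s,(.491,.096,z)))
print(onz(s,238.3,179.4,.038))
a=s['image'][130:210,190:290]
cv2.imwrite('pics/c6.png',cv2.resize(a,(750,600),interpolation=cv2.INTER_CUBIC)[...,::-1])"
```

```text
t 8.225 pos [0.4926 0.0958 0.1135] F [-0.3  0.6 -2.4] open 0.29290082702552683 ff 69.07650589942932
turn [ 0.0003  0.0001 -0.0003] shift [ 0.004 -0.007  0.157]
(np.float64(237.27098230673755), np.float64(174.4371221146602))
(np.float64(237.27132276162249), np.float64(170.70575390147394))
[0.49080514 0.09086199 0.038     ]
```

View pics/c6.png

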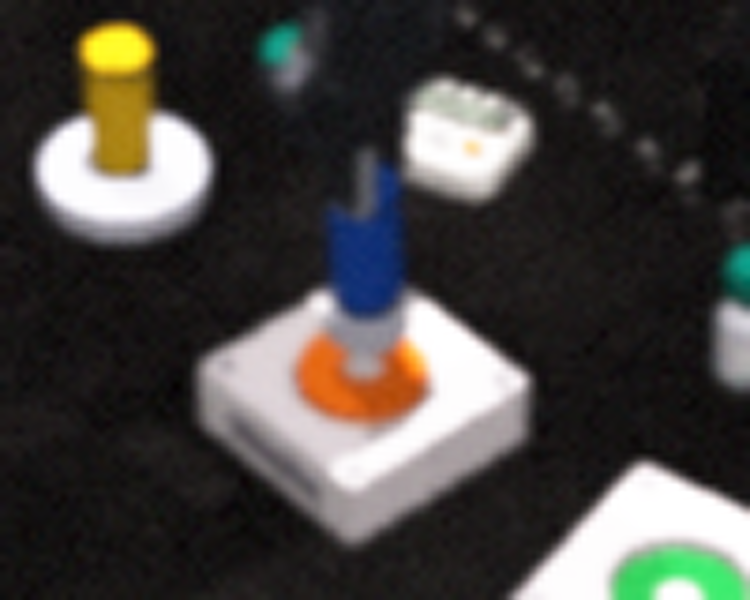

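The foot at crop (367,330) is above the capsule centre (362,373) to within about 3 mm, against 11 mm of play. I'll press down gradually.

Request:
send_rows(
  moves="0 0 0 -0.005 -0.01 0.04 -1;0 0 0 -0.005 -0.01 0.08 -1;0 0 0 -0.005 -0.01 0.1 -1;0 0 0 -0.005 -0.01 0.12 -1;0 0 0 -0.005 -0.01 0.135 -1;0 0 0 -0.005 -0.01 0.15 -1;0 0 0 -0.005 -0.01 0.16 -1;0 0 0 -0.005 -0.01 0.16 -1",
)

```text
time: 9.28
eef_pos: [0.4907, 0.0943, 0.0814]
tcp_rot: [0.581, 0.814, 0.0, 0.0]
contact_force: [-1.0, -0.0, 4.7]
opening: 0.293
finger_force: 70.7
```

Request:
send_rows(
  moves="0 0 0 0 0 0.01 -1;0 0 0 0 0 0.02 -1;0 0 0 0 0 0.02 -1;0 0 0 0 0 0.02 -1",
)

```text
time: 9.78
eef_pos: [0.4923, 0.0944, 0.0808]
tcp_rot: [0.581, 0.814, 0.001, 0.001]
contact_force: [-6.0, -0.0, 18.8]
opening: 0.293
finger_force: 73.1
```

It's against a hard stop at the expected home height (z≈0.081). Lift and check.

Request:
send_rows(
  moves="0 0 0 0 0 -0.05 -1;0 0 0 0 0 -0.2 -1;0 0 0 0 0 -0.4 -1;0 0 0 0 0 -0.5 -1;0 0 0 0 0 -0.5 -1;0 0 0 0 0 -0.5 -1",
)

```text
time: 10.52
eef_pos: [0.4889, 0.0944, 0.1744]
tcp_rot: [0.581, 0.814, -0.001, -0.001]
contact_force: [0.0, -0.1, -2.9]
opening: 0.292
finger_force: 69.2
```

```bash
python3 -c "
from h import *
plan((.515,-.342,.18))
s=ctrl.read_camera('scene')
a=s['image'][120:230,190:310]
cv2.imwrite('pics/c7.png',cv2.resize(a,(655,600),interpolation=cv2.INTER_CUBIC)[...,::-1])"
```

```text
t 10.525 pos [0.4889 0.0944 0.1744] F [ 0.  -0.1 -2.9] open 0.29183948194436693 ff 69.1608452796936
turn [-0.0004 -0.0002 -0.0002] shift [-2.107 -0.584 -0.029]
```

View pics/c7.png

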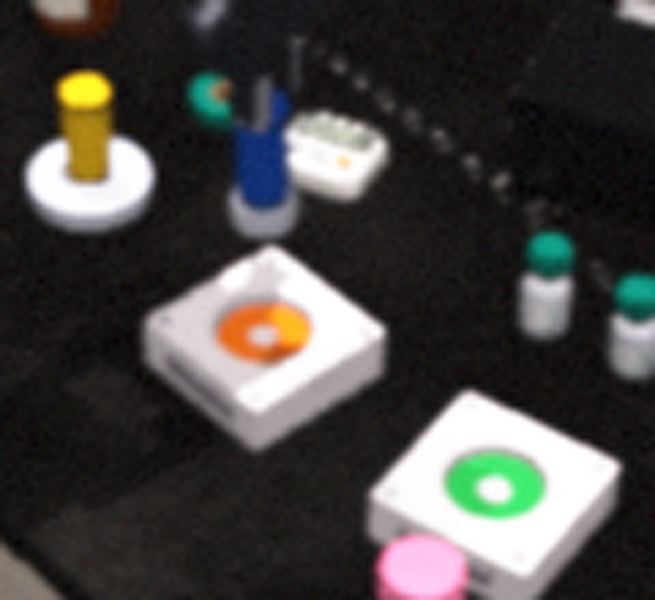

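The orange capsule at crop (264,335) now lies recessed with the recess wall visible, like the green one at (495,485). Taking the pusher back to its old, clear spot.

Request:
send_rows(
  moves="0 0 0 -0.15 -0.04 -0.02 -1;0 0 0 -0.4 -0.11 -0.03 -1;0 0 0 -0.6 -0.17 -0.03 -1;0 0 0 -0.7 -0.19 -0.03 -1",
)

```text
time: 11.08
eef_pos: [0.4985, -0.0521, 0.1804]
tcp_rot: [0.582, 0.813, -0.001, -0.001]
contact_force: [-0.2, -0.6, -2.5]
opening: 0.292
finger_force: 69.2
```

Request:
send_rows(
  moves="0 0 0 -0.2 -0.06 0 -1;0 0 0 -0.4 -0.12 0 -1;0 0 0 -0.6 -0.17 0 -1;0 0 0 -0.7 -0.19 0 -1",
)

```text
time: 11.58
eef_pos: [0.5081, -0.1965, 0.1805]
tcp_rot: [0.582, 0.813, -0.0, -0.001]
contact_force: [-0.7, 0.7, -2.4]
opening: 0.292
finger_force: 69.2
```

Request:
send_rows(
  moves="0 0 0 -0.2 -0.06 0 -1;0 0 0 -0.4 -0.12 0 -1;0 0 0 -0.6 -0.17 0 -1;0 0 0 -0.7 -0.2 0 -1;0 0 0 -0.7 -0.2 0 -1;0 0 0 -0.7 -0.2 0 -1",
)

```text
time: 12.32
eef_pos: [0.5163, -0.3389, 0.1817]
tcp_rot: [0.581, 0.814, 0.0, -0.001]
contact_force: [1.2, 0.1, -1.8]
opening: 0.295
finger_force: 69.2
```

```bash
python3 -c "
from h import *
plan((.515,-.342,.0575))"
```

```text
t 12.325 pos [ 0.5163 -0.3389  0.1817] F [ 1.2  0.1 -1.8] open 0.29480272525389284 ff 69.1738486289978
turn [-0.     -0.0003 -0.0001] shift [-0.014 -0.011  0.621]
```

Request:
send_rows(
  moves="0 0 0 -0.014 -0.01 0.2 -1;0 0 0 -0.014 -0.01 0.4 -1;0 0 0 -0.014 -0.01 0.53 -1;0 0 0 -0.014 -0.01 0.6 -1;0 0 0 -0.014 -0.01 0.62 -1;0 0 0 -0.014 -0.01 0.625 -1;0 0 0 -0.014 -0.01 0.625 -1",
)

```text
time: 13.2
eef_pos: [0.5162, -0.3444, 0.0587]
tcp_rot: [0.581, 0.814, -0.0, 0.001]
contact_force: [0.4, 0.1, -2.0]
opening: 0.291
finger_force: 69.2
```

Request:
send_rows(
  moves="0 0 0 0 0 0.008 -1;0 0 0 0 0 0.014 -1;0 0 0 0 0 0.014 -1;0 0 0 0 0 0.014 -1",
)

```text
time: 13.7
eef_pos: [0.516, -0.3445, 0.0557]
tcp_rot: [0.581, 0.814, -0.0, 0.001]
contact_force: [-1.2, 0.8, 4.1]
opening: 0.287
finger_force: 70.2
```

The foot is on the worktop. Release gradually, then retreat straight up.

Request:
send_rows(
  moves="0 0 0 0 0 0 -0.4;0 0 0 0 0 0 -0.3;0 0 0 0 0 0 -0.2;0 0 0 0 0 0 0;0 0 0 0 0 0 0.4;0 0 0 0 0 0 1;0 0 0 0 0 0 1;0 0 0 0 0 0 1",
  newtons=20,
)

```text
time: 14.7
eef_pos: [0.5154, -0.3438, 0.0544]
tcp_rot: [0.581, 0.814, -0.0, -0.0]
contact_force: [0.2, 0.6, 0.0]
opening: 0.997
finger_force: 0.0
```

Request:
send_rows(
  moves="0 0 0 0 0 -0.1 1;0 0 0 0 0 -0.3 1;0 0 0 0 0 -0.6 1;0 0 0 0 0 -0.8 1;0 0 0 0 0 -0.8 1;0 0 0 0 0 -0.8 1",
)

```text
time: 15.45
eef_pos: [0.5152, -0.3436, 0.2147]
tcp_rot: [0.581, 0.814, 0.0, 0.0]
contact_force: [-0.4, 0.3, -0.6]
opening: 1.001
finger_force: 0.0
```

```bash
python3 -c "
from h import *
plan((.515,-.342,.2))
s=ctrl.read_camera('scene')
a=s['image'][150:300,210:410]
cv2.imwrite('pics/c8.png',cv2.resize(a,(800,600),interpolation=cv2.INTER_CUBIC)[...,::-1])"
```

```text
t 15.45 pos [ 0.5152 -0.3436  0.2147] F [-0.4  0.3 -0.6] open 1.0011884997929872 ff 0.0
turn [ 0.      0.     -0.0002] shift [0.008 0.002 0.073]
```

View pics/c8.png

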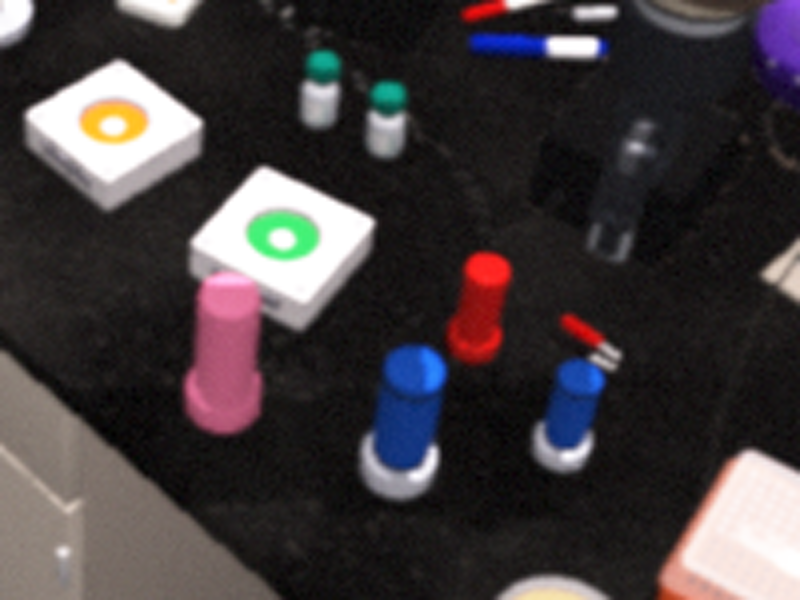

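The small pusher stands upright and free at crop (570,415). The orange capsule at (114,122) stays recessed, and everything else is undisturbed. Handing in.

```bash
python3 -c "
from plant import ctrl
print(ctrl.sign_off())"
```

```text
the job is handed in; nothing more can be done
None
```

The orange capsule is pressed fully home, the small blue-handled pusher is back upright on the worktop and released, and the job was handed in at about 15.5 s; the judge's verdict was not shown.

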